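# Ring-test three grinding wheels by fingertip

### The arm

A 6-joint arm with a two-finger parallel gripper is mounted at the origin on the work surface. World frame = base frame: x ahead of the robot, y to its left, z up, the work surface at z = 0. Lengths are in m, angles in rad, forces in N, time in s.
With the tool pointing down it reaches from about 0.225 to 0.725 m from the base axis. Payload 3.1 kg.
Tool frame: the origin (TCP) lies midway between the tips of the shut fingers; the grasp point (between the pads) lies 19 mm behind it; z points along the fingers, y is the line along which they close (so a half turn about z gives the same grasp; the last joint's range is limited). The gripper opens to 85 mm and grips with 20 to 120 N. Pads are 22 mm wide; open, the fingers measure 114 mm over their backs; the gripper's body (76 mm by 85 mm) begins 54 mm behind the grasp point. The pads swing forward as they close: fully open they stand 13 mm farther back than shut.
Start: joints at [-0.128, 0.048, 0.099, 1.622, 0, 1.443], TCP at [0.525, -0, 0.231] pointing down, gripper open.
Joint ranges: [-2.91, 2.91], [-0.99, 1.94], [-1.21, 1.42], [-2.12, 2.29], [-1.49, 1.47], [-3.14, 3.14]. Speed limits (rad/s): [2.79, 2.79, 3.14, 3.14, 3.14, 3.14].

### API

Orientations are given as a rotation vector (axis times angle).
In Python, from bench import env gives the robot as it stands.
- The arm moves only by the tool play_rows, never from a script. Its argument "moves" is a list of rows, each a list of 5 numbers: the finger opening in mm, from 0 to 85.4, then the shift along the tool's x, y, z in mm, then the turn about the tool's z in rad. A call has 1 to 8 rows; each row shifts and turns the commanded pose from where the row before left it, along the tool's axes as they then stand; what a row does not reach is not made up. A row lasts 1/8 s, in which the tool goes at most 62.5 mm and 10.7 degrees, less where a joint would pass 70% of its speed; a pose out of reach is approached as far as the arm can. A call with a gripper value outside its range is refused whole. The fingers move at their own pace and stop on an object; "force" is the grip in N (left out, the last holds). Time passes only in rows, so rows that do not move let the fingers close. It gives the time, the measured TCP pose, the force, the opening and the grip force at its end, in the units of the state.
- env.observe(): the state, without advancing time (a new reading comes with each control period).
- env.get_image(name): name is "scene" or "side" or "wrist"; returns a dict with "image" (480x640x3 uint8, red, green, blue), "depth" (480x640 float32, m along the optical axis (not along the pixel's ray), 0 where there is no reading), "camera_matrix" (3x3 intrinsics, pixels), "eye" and "attitude" of the camera in the world. Camera axes: x right, y down, z forward; pixel columns grow to the right and rows downward; lengths in m; the calibration is good to about 2 mm. A picture is of the moment at which its call begins.
- env.job_done(): hands the job in; it is judged then, once.
The state is a dict: "time_s": time; "joint_positions": joint angles; "qvel": joint speeds; "joint_efforts": joint torques, N m; "ee_pos": TCP position; "tool_rot": TCP orientation; "contact_force": force on the tool from outside, world axes, zero at the start; "moment": the same for the moment, N m; "finger_gap": finger opening in m; "grasp_force": force on a finger pad.
Only numpy, scipy, OpenCV 4.12 (cv2) and the standard library are available. Lean on these libraries where they do the work, as an engineer would, in place of code of your own. Each camera call takes 0.05 s, during which the arm holds its last target. There are 200 camera calls.

### The job

Ring-test the second-hand grinding wheels: with the fingertips, lightly tap the yellow dot on the white wheel, then the one on the green wheel, then the one on the red-brown wheel, never driving a wheel down to the bottom of its springy stand. Do not touch the grey reject wheel with the red cross, and do not pick up or shift the stands or anything else on the table.

Things in the scene. Friction and masses are not known exactly. Their poses are not given: they have to be found in the camera images.
- white_stand: loose ring-test stand of the white wheel: dark steel foot 110 mm across, 1.6 kg, with a post; the wheel (125 mm across, 20 mm thick) lies flat and level on it, centred on its axis, upper face 88 mm above the table. A dark steel nut (22 mm across) on the axis stands up to 100 mm above the table. Origin: centre of the foot's underside; z up
- white_dot: yellow dot stuck on top of the white wheel, 30 mm across and 4 mm proud of the wheel's upper face, 42 mm from the wheel's axis (towards the stand's -x). Origin: centre of the dot's top face (92 mm above the table when untouched); z up
- white_wheel (a joint): how far the white wheel is pressed down on its spring, m: 0 at rest (up), 0.014 at the bottom stop. It starts to give at about 1.5 N and takes 0.5 N more per mm; it springs back up when released and does not turn
- green_stand: loose ring-test stand of the green wheel: dark steel foot 110 mm across, 1.6 kg, with a post; the wheel (125 mm across, 20 mm thick) lies flat and level on it, centred on its axis, upper face 88 mm above the table. A dark steel nut (22 mm across) on the axis stands up to 100 mm above the table. Origin: centre of the foot's underside; z up
- green_dot: yellow dot stuck on top of the green wheel, 30 mm across and 4 mm proud of the wheel's upper face, 42 mm from the wheel's axis (towards the stand's -x). Origin: centre of the dot's top face (92 mm above the table when untouched); z up
- green_wheel (a joint): how far the green wheel is pressed down on its spring, m: 0 at rest (up), 0.014 at the bottom stop. It starts to give at about 1.5 N and takes 0.5 N more per mm; it springs back up when released and does not turn
- brown_stand: loose ring-test stand of the red-brown wheel: dark steel foot 110 mm across, 1.6 kg, with a post; the wheel (125 mm across, 20 mm thick) lies flat and level on it, centred on its axis, upper face 88 mm above the table. A dark steel nut (22 mm across) on the axis stands up to 100 mm above the table. Origin: centre of the foot's underside; z up
- brown_dot: yellow dot stuck on top of the red-brown wheel, 30 mm across and 4 mm proud of the wheel's upper face, 42 mm from the wheel's axis (towards the stand's -x). Origin: centre of the dot's top face (92 mm above the table when untouched); z up
- brown_wheel (a joint): how far the red-brown wheel is pressed down on its spring, m: 0 at rest (up), 0.014 at the bottom stop. It starts to give at about 1.5 N and takes 0.5 N more per mm; it springs back up when released and does not turn
- grey_stand: loose ring-test stand of the grey (reject, red cross) wheel: dark steel foot 110 mm across, 1.6 kg, with a post; the wheel (125 mm across, 20 mm thick) lies flat and level on it, centred on its axis, upper face 88 mm above the table. A dark steel nut (22 mm across) on the axis stands up to 100 mm above the table. Origin: centre of the foot's underside; z up
- grey_dot: yellow dot stuck on top of the grey (reject, red cross) wheel, 30 mm across and 4 mm proud of the wheel's upper face, 42 mm from the wheel's axis (towards the stand's -x). Origin: centre of the dot's top face (92 mm above the table when untouched); z up
- grey_wheel (a joint): how far the grey (reject, red cross) wheel is pressed down on its spring, m: 0 at rest (up), 0.014 at the bottom stop. It starts to give at about 1.5 N and takes 0.5 N more per mm; it springs back up when released and does not turn
- screwdriver_grip (a point): handle middle of a loose screwdriver, orange handle, 190 mm long, lying on the table near the robot; bystander
- wrench_grip (a point): handle middle of a loose steel wrench, 160 mm long, lying flat beyond the wheels; bystander
- jar: loose jar with red cap, 52 mm across, 70 mm high, standing; origin at the centre of its underside; bystander
- flange: loose steel flange ring, 60 mm across, 14 mm thick, lying flat; origin at the centre of its underside; bystander
- can: loose can with blue label, 52 mm across, 130 mm high, standing; origin at the centre of its underside; bystander
Not all that is in view belongs to the job. Leave any blue or pink look-alike of the green_stand alone.

How it is judged:
On the way, in this order (a step that is already met when the one before it is completed fails the run):
1. a fingertip touches the yellow dot of the white wheel (contact force between the fingers and white_dot above 0.7 N), for 0.05 s.
2. a fingertip touches the yellow dot of the green wheel (contact force between the fingers and green_dot above 0.7 N), for 0.05 s.
3. a fingertip touches the yellow dot of the red-brown wheel (contact force between the fingers and brown_dot above 0.7 N), for 0.05 s.
At the end, for the whole second after the job is handed in: The dots of the white, green and red-brown wheels have been touched in that order; all wheels have sprung back up (within 2 mm), all stands stand upright and still within 15 mm of where they were, and the bystanders lie within 20 mm of where they were (value of joint each of white_wheel, green_wheel, brown_wheel, grey_wheel below 0.002 m and distance of each of white_stand, green_stand, brown_stand, grey_stand from where it was at the start of the episode below 0.015 m and angle between each of white_stand, green_stand, brown_stand, grey_stand's own z axis and vertical below 0.05 rad and linear speed of each of white_stand, green_stand, brown_stand, grey_stand below 0.02 m/s and distance of each of screwdriver_grip, wrench_grip, jar, flange, can from where it was at the start of the episode below 0.02 m).
It fails at once if a wheel is pushed down to the bottom of its spring (more than 13 mm) (value of joint any of white_wheel, green_wheel, brown_wheel, grey_wheel above 0.013 m).
It fails at once if a wheel or stand is struck or pressed hard (more than 20 N) (contact force between any of the fingers, the arm and white_stand above 20 N or contact force between any of the fingers, the arm and green_stand above 20 N or contact force between any of the fingers, the arm and brown_stand above 20 N or contact force between any of the fingers, the arm and grey_stand above 20 N).
It fails at once if the grey reject wheel or its stand is touched (contact force between any of the fingers, the arm and grey_stand above 0.3 N).
It fails at once if a stand is lifted, tipped or shifted (more than 15 mm) (distance of any of white_stand, green_stand, brown_stand, grey_stand from where it was at the start of the episode above 0.015 m or angle between any of white_stand, green_stand, brown_stand, grey_stand's own z axis and vertical above 0.1 rad).
It fails at once if a bystander is picked up or shifted (more than 20 mm) (distance of any of screwdriver_grip, wrench_grip, jar, flange, can from where it was at the start of the episode above 0.02 m).
It also fails if it takes over 43 s, if anything falls off the work surface, if the arm or the gripper's body presses on something with over 40 N, if the wrist force passes 120 N, or if a joint passes its speed limit or range.

## Working session

There is one attempt and no reset: what is moved stays moved. The work goes in short steps, Python scripts to look and compute and a tool call to move; the robot and the scene stay as the last step left them, time stands still between calls to the robot, and variables do not carry over. Pictures are saved under pics/ and viewed, at most 10 in all, crops included, and the job is handed in when it is done.

Besides the shell and the picture viewer there is one more tool, called after "Request:" by a JSON object that holds its "op" and its "data". play_rows: Moves the arm, as the interface text tells. Its arguments: {"type":"object","properties":{"moves":{"type":"array","items":{"type":"array","items":{"type":"number"}}},"force":{"type":"number"}},"required":["moves"]}

```bash
mkdir -p pics
cat > h.py <<'E'
import numpy as np, cv2
from scipy.spatial.transform import Rotation as R
from bench import env
def cam(n):
    d=env.get_image(n); a=np.array(d["attitude"])
    M=a if a.shape==(3,3) else R.from_rotvec(a).as_matrix()
    K=np.array(d["camera_matrix"]); Z=d["depth"]
    v,u=np.mgrid[:480,:640]
    P=np.stack([(u-K[0,2])/K[0,0]*Z,(v-K[1,2])/K[1,1]*Z,Z],-1)@M.T+np.array(d["eye"])
    return d,P
def yellow(im):
    h=cv2.cvtColor(im,cv2.COLOR_RGB2HSV)
    return cv2.inRange(h,(22,120,90),(36,255,255))
def blobs(n,fn):
    d,P=cam(n); im=d["image"]; cv2.imwrite(fn,im[...,::-1])
    k,l,s,c=cv2.connectedComponentsWithStats(yellow(im))
    for i in range(1,k):
        if s[i,4]>15:
            m=(l==i)&(d["depth"]>0); print(n,c[i].round(),s[i,4],np.median(P[m],0).round(4),((P[m].max(0)+P[m].min(0))/2).round(4))
E
python3 - <<'E'
from h import *
s=env.observe(); print(s)
d=env.get_image("scene"); print(d["eye"],d["attitude"])
for n in("scene","side","wrist"): blobs(n,f"pics/{n}0.png")
E
```

```text
{'time_s': 0.0, 'joint_positions': array([-1.27798227e-01,  4.87468777e-02,  9.76000827e-02,  1.62202490e+00,
        2.21713161e-05,  1.44301066e+00]), 'qvel': array([ 0.00063683,  0.00187759,  0.00014238, -0.00272356,  0.00024994,
       -0.00157224]), 'joint_efforts': array([ 2.96208136e-04, -3.38780022e+01,  3.20016932e+01,  2.03766406e-02,
       -2.11149008e-04,  6.20949692e-06]), 'ee_pos': array([5.24381539e-01, 7.48403061e-05, 2.30120328e-01]), 'tool_rot': array([-2.22011593, -2.22008798,  0.00225169]), 'contact_force': array([0.1327428 , 0.16914605, 0.33779292]), 'moment': array([-0.05111368,  0.03858102,  0.0053281 ]), 'grasp_force': 0.0, 'finger_gap': 0.08524276232469362}
[0.83792106 0.70664143 1.09293008] [-0.68873856 -2.76838053  0.90635082]
scene [251. 165.] 46 [ 0.5596 -0.3017  0.0918] [ 0.5603 -0.3032  0.0911]
scene [301. 204.] 49 [ 0.4954 -0.089   0.0921] [ 0.495  -0.0888  0.093 ]
scene [377. 257.] 69 [0.4023 0.1664 0.0922] [0.4008 0.1658 0.0919]
scene [286. 269.] 92 [0.6262 0.0886 0.0925] [0.6265 0.09   0.0916]
scene [445. 304.] 84 [0.3292 0.3629 0.0924] [0.3288 0.3
[... 556 characters left out ...]
 214.] 91 [0.6251 0.0867 0.0934] [0.6257 0.0889 0.0927]
side [330. 275.] 126 [ 0.4943 -0.0908  0.0929] [ 0.4937 -0.0874  0.0923]
side [557. 327.] 44 [ 0.9253 -0.2416  0.036 ] [ 0.9279 -0.2447  0.0355]
side [520. 326.] 21 [ 0.8542 -0.2309  0.0361] [ 0.8551 -0.2299  0.0361]
side [530. 345.] 54 [ 0.8529 -0.2764  0.0348] [ 0.8531 -0.2757  0.0344]
side [567. 346.] 16 [ 0.9235 -0.2879  0.034 ] [ 0.9232 -0.2894  0.0347]
side [389. 359.] 206 [ 0.5582 -0.3052  0.0927] [ 0.5589 -0.3033  0.091 ]
wrist [144.  11.] 867 [0.4018 0.1589 0.0913] [0.4016 0.1574 0.0914]
wrist [453. 116.] 1273 [0.6275 0.0882 0.0913] [0.6279 0.0882 0.0901]
wrist [287. 322.] 699 [ 0.4959 -0.0884  0.0914] [ 0.4958 -0.0889  0.0911]
```

View pics/scene0.png

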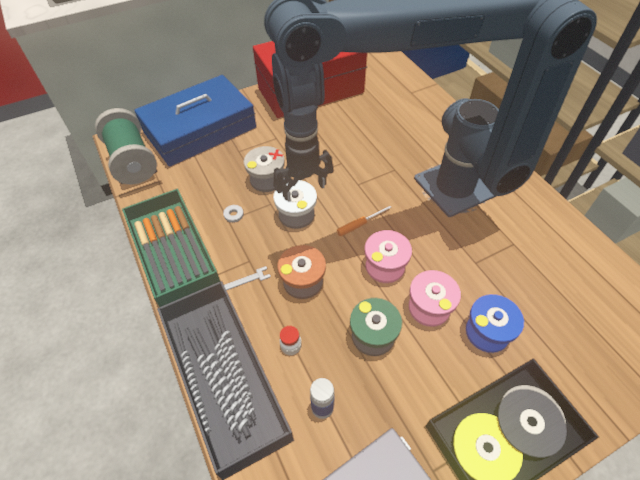

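View pics/side0.png

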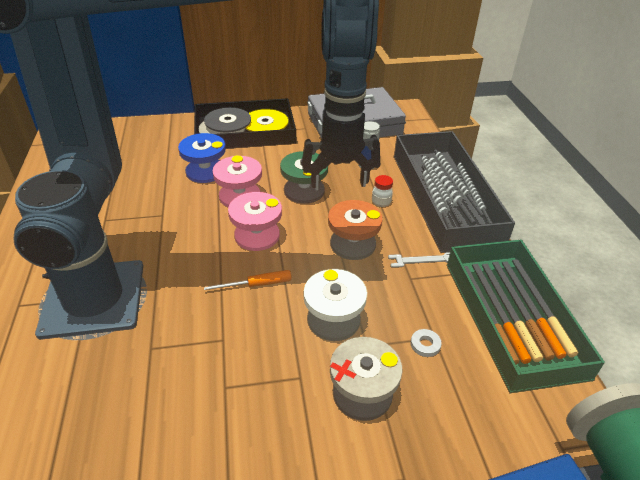

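View pics/wrist0.png

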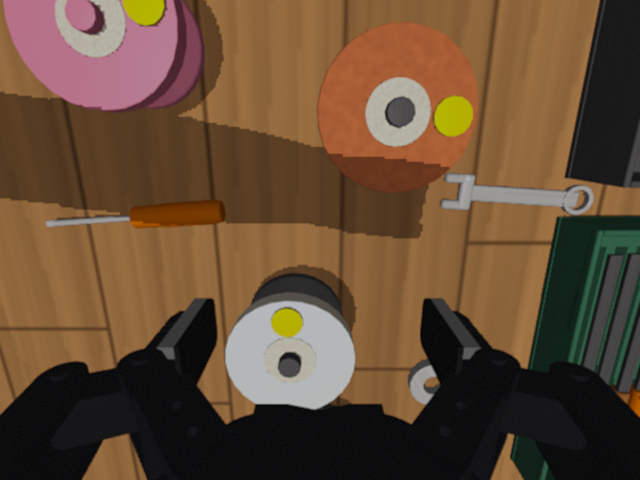

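White dot is at scene (301,204), with the nut on its -y side. Red-brown dot is at (286,269). For the green wheel there are four look-alikes: dark green (365,307), pink (377,257), pink (445,304) and blue (481,320). Only (365,307) is dark green with a steel nut. The grey reject with the red cross is at (251,165). I'll confirm this in an enlarged crop.

Run:
```python
from h import *
d,P=cam("scene"); im=d["image"][130:350,220:520]
cv2.imwrite("pics/crop.png",cv2.resize(im,None,fx=2.6,fy=2.6,interpolation=3)[...,::-1])
for n,(u,v) in dict(nutg=(376,320),nutb=(302,264),nutw=(295,195),can=(321,387),jar=(290,334)).items(): print(n,np.median(P[v-1:v+2,u-1:u+2].reshape(-1,3),0).round(3))
```

```text
nutg [0.502 0.324 0.101]
nutb [0.585 0.099 0.098]
nutw [ 0.498 -0.124  0.099]
can [0.695 0.414 0.131]
jar [0.692 0.247 0.069]
```

View pics/crop.png

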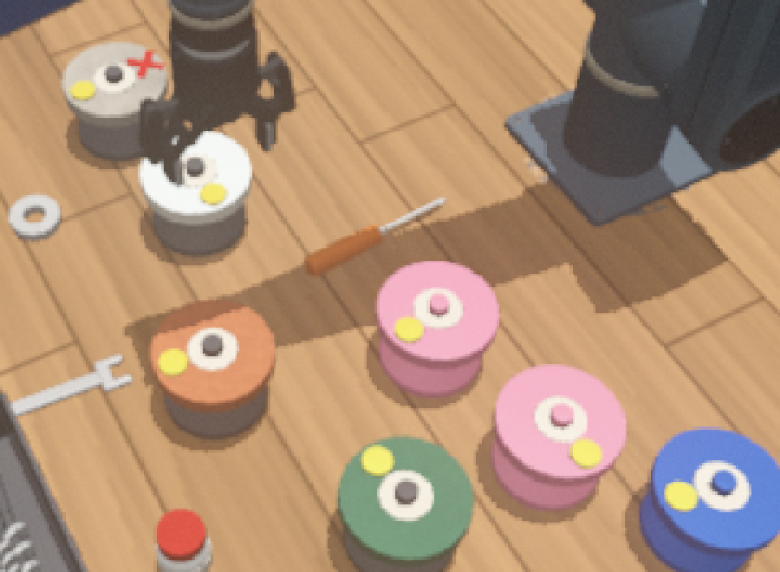

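Request:
{"op": "play_rows", "data": {"moves": [[0, -30, -10, 0, 0], [0, -30, -10, 0, 0], [0, -29, -9, 0, 0], [0, 0, 0, 40, 0], [0, 0, 0, 40, 0], [0, 0, 0, 20, 0], [0, 0, 0, 0, 0], [0, 0, 0, 0, 0]]}}

```text
time_s: 1.25
ee_pos: [0.4966, -0.0892, 0.1324]
tool_rot: [2.22, 2.221, 0.001]
contact_force: [0.1, -0.5, 0.3]
finger_gap: 0.0002
grasp_force: 0.0
```

The crop confirms it: the dark-green wheel (crop 405,490, dot 377,460) is the one meant, white is at (195,170) and red-brown at (212,350). The grey wheel with the cross is clear of the path. Now descending on the white dot.

Request:
{"op": "play_rows", "data": {"moves": [[0, 0, 0, 20, 0], [0, 0, 0, 12, 0], [0, 0, 0, 4, 0], [0, 0, 0, 2, 0], [0, 0, 0, 2, 0], [0, 0, 0, 2, 0], [0, 0, 0, 0, 0]]}}

```text
time_s: 2.12
ee_pos: [0.4965, -0.0891, 0.09]
tool_rot: [2.221, 2.221, 0.001]
contact_force: [-0.4, 0.1, 3.2]
finger_gap: 0.0003
grasp_force: 1.3
```

Request:
{"op": "play_rows", "data": {"moves": [[0, 0, 0, 0, 0], [0, 0, 0, -40, 0], [0, 0, 0, -50, 0], [0, 40, 0, 0, 0], [0, 40, 0, 0, 0], [0, 40, 0, 0, 0], [0, 40, 0, 0, 0], [0, 40, 0, 0, 0]]}}

```text
time_s: 3.12
ee_pos: [0.4957, 0.1122, 0.1788]
tool_rot: [-2.221, -2.221, 0.001]
contact_force: [0.1, 0.2, 0.0]
finger_gap: 0.0003
grasp_force: 0.0
```

Request:
{"op": "play_rows", "data": {"moves": [[0, 40, 0, 0, 0], [0, 40, 0, 0, 0], [0, 40, 0, 0, 0], [0, 30, 4, 0, 0], [0, 16, 4, 0, 0], [0, 0, 0, 0, 0], [0, 0, 0, 0, 0]]}}

```text
time_s: 4.0
ee_pos: [0.504, 0.276, 0.1791]
tool_rot: [2.222, 2.22, -0.002]
contact_force: [0.7, -0.7, -1.0]
finger_gap: 0.0
grasp_force: 0.0
```

Run:
```python
from h import *
s=env.observe(); print(s["ee_pos"],s["contact_force"])
for n in("wrist","side"): blobs(n,f"pics/{n}1.png")
```

```text
[0.50400234 0.27595074 0.17913698] [ 0.74105987 -0.72564255 -1.01110556]
wrist [ 39. 115.] 1883 [0.3301 0.3621 0.0914] [0.3292 0.3618 0.0902]
wrist [320. 244.] 1405 [0.5056 0.2776 0.0913] [0.5053 0.2763 0.0898]
side [267. 120.] 664 [0.4318 0.6545 0.0295] [0.4296 0.5118 0.1379]
side [216. 144.] 50 [0.2757 0.4373 0.0932] [0.2768 0.4348 0.0929]
side [237. 158.] 63 [0.3279 0.3623 0.0928] [0.3281 0.4372 0.0466]
side [308. 172.] 80 [0.5037 0.2757 0.0931] [0.5043 0.2802 0.0924]
side [272. 202.] 71 [0.3992 0.1642 0.0932] [0.3993 0.1638 0.0925]
side [373. 214.] 90 [0.6249 0.0882 0.0932] [0.6256 0.0899 0.0926]
side [330. 275.] 126 [ 0.4943 -0.0903  0.0928] [ 0.4938 -0.0869  0.0927]
side [561. 334.] 81 [ 0.9261 -0.2611  0.0357] [ 0.9279 -0.2606  0.0366]
side [530. 341.] 113 [ 0.8555 -0.2721  0.0357] [ 0.858  -0.2594  0.0361]
side [389. 359.] 206 [ 0.5581 -0.3052  0.0926] [ 0.5591 -0.3036  0.0914]
```

View pics/wrist1.png

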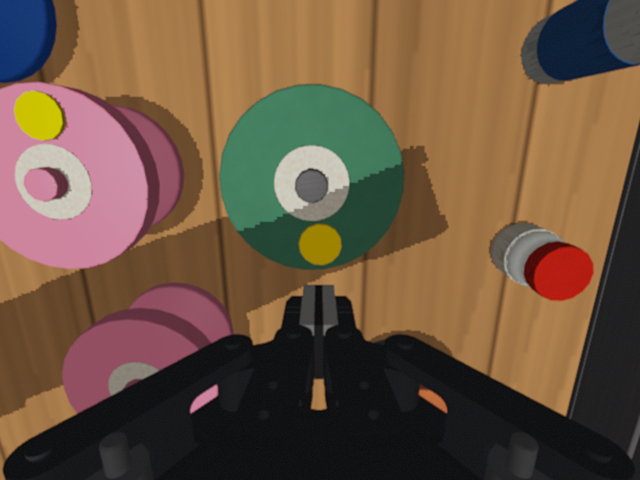

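The wrist view shows the green wheel's dot at (320,244), straight ahead of the shut fingers at (318,300), with the nut beyond it at (312,186). It measures (0.505, 0.277), the TCP is above it, and the white wheel is back up. Next: tap green.

Request:
{"op": "play_rows", "data": {"moves": [[0, 0, 0, 40, 0], [0, 0, 0, 28, 0], [0, 0, 0, 12, 0], [0, 0, 0, 4, 0], [0, 0, 0, 2, 0], [0, 0, 0, 2, 0], [0, 0, 0, 2, 0], [0, 0, 0, 0, 0]]}}

```text
time_s: 5.1
ee_pos: [0.5049, 0.2773, 0.0903]
tool_rot: [2.221, 2.221, 0.003]
contact_force: [1.3, -0.3, 2.0]
finger_gap: 0.0
grasp_force: 1.2
```

Request:
{"op": "play_rows", "data": {"moves": [[0, 0, 0, 1, 0], [0, 0, 0, 0, 0], [0, 0, 0, -40, 0], [0, 0, 0, -50, 0], [0, -30, 20, 0, 0], [0, -30, 20, 0, 0], [0, -30, 20, 0, 0], [0, -30, 20, 0, 0]]}}

```text
time_s: 6.1
ee_pos: [0.5836, 0.156, 0.1772]
tool_rot: [-2.22, -2.22, 0.003]
contact_force: [0.8, 0.1, 0.8]
finger_gap: -0.0001
grasp_force: 0.0
```

Request:
{"op": "play_rows", "data": {"moves": [[0, -30, 20, 0, 0], [0, -30, 20, 0, 0], [0, -8, 4, 0, 0], [0, 0, 0, 0, 0], [0, 0, 0, 0, 0]]}}

```text
time_s: 6.72
ee_pos: [0.6272, 0.0901, 0.1781]
tool_rot: [-2.219, -2.222, 0.001]
contact_force: [1.0, -0.5, -0.1]
finger_gap: 0.0003
grasp_force: 0.0
```

Run:
```python
from h import *
s=env.observe(); print(s["ee_pos"],s["contact_force"])
for n in("wrist","scene"): blobs(n,f"pics/{n}2.png")
```

```text
[0.62719613 0.09006576 0.17811013] [ 0.99476834 -0.49612528 -0.06745523]
wrist [319. 249.] 1337 [0.628  0.0889 0.0914] [0.6276 0.0886 0.0905]
scene [301. 204.] 49 [ 0.4956 -0.0873  0.0927] [ 0.4945 -0.0898  0.092 ]
scene [377. 257.] 69 [0.4014 0.1656 0.0925] [0.4023 0.1651 0.0922]
scene [286. 269.] 75 [0.627  0.0893 0.0927] [0.6263 0.0898 0.0922]
scene [445. 304.] 83 [0.3297 0.3625 0.0926] [0.3283 0.362  0.0926]
scene [365. 307.] 98 [0.5047 0.2779 0.0921] [0.5042 0.2778 0.0923]
scene [481. 320.] 90 [0.2788 0.4394 0.0924] [0.278  0.4393 0.0921]
scene [503. 445.] 951 [0.3911 0.6885 0.0286] [0.3972 0.665  0.0289]
scene [460. 453.] 113 [0.484  0.6427 0.0238] [0.4684 0.6478 0.0283]
```

View pics/wrist2.png

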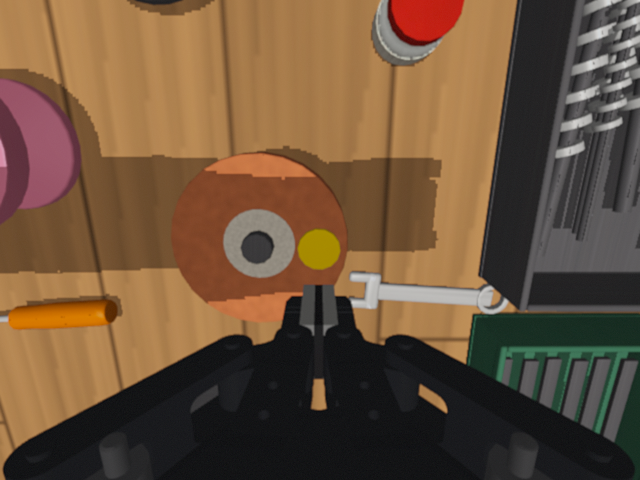

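The wrist view shows the red-brown dot at (319,249) straight ahead of the fingers, with its nut to the left at (257,247). White and green are unmoved. I'll shift 4 mm away from the nut and tap.

Request:
{"op": "play_rows", "data": {"moves": [[0, -1, 4, 40, 0], [0, 0, 0, 28, 0], [0, 0, 0, 11, 0], [0, 0, 0, 4, 0], [0, 0, 0, 2, 0], [0, 0, 0, 2, 0], [0, 0, 0, 2, 0], [0, 0, 0, 0, 0]]}}

```text
time_s: 7.82
ee_pos: [0.6329, 0.088, 0.0904]
tool_rot: [2.22, 2.22, 0.003]
contact_force: [0.9, 0.4, 2.7]
finger_gap: 0.0001
grasp_force: 1.2
```

Request:
{"op": "play_rows", "data": {"moves": [[0, 0, 0, 1, 0], [0, 0, 0, 0, 0], [0, 0, 0, -40, 0], [0, 0, 0, -50, 0], [0, 0, 0, -40, 0], [0, 0, 0, 0, 0], [0, 0, 0, 0, 0]]}}

```text
time_s: 8.7
ee_pos: [0.6314, 0.0879, 0.217]
tool_rot: [-2.22, -2.22, 0.003]
contact_force: [0.2, 0.1, 0.4]
finger_gap: 0.0001
grasp_force: 0.0
```

Run:
```python
from h import *
s=env.observe(); print(s["ee_pos"],s["contact_force"])
blobs("scene","pics/scene3.png"); blobs("side","pics/side3.png")
```

```text
[0.63142853 0.08791955 0.21699949] [0.17315393 0.12884784 0.3950477 ]
scene [250. 165.] 26 [ 0.5641 -0.3037  0.0919] [ 0.5648 -0.3034  0.0918]
scene [303. 203.] 31 [ 0.4922 -0.0864  0.0933] [ 0.5275 -0.0039  0.2009]
scene [377. 257.] 69 [0.4017 0.1652 0.0924] [0.4013 0.1664 0.0928]
scene [286. 269.] 75 [0.6266 0.0902 0.0917] [0.6261 0.0888 0.0924]
scene [445. 304.] 83 [0.3285 0.3621 0.0922] [0.3287 0.3627 0.0914]
scene [365. 307.] 98 [0.5044 0.2778 0.0919] [0.5044 0.2774 0.0912]
scene [481. 320.] 90 [0.2789 0.4393 0.0929] [0.2777 0.4387 0.0926]
scene [502. 444.] 995 [0.391  0.6823 0.0285] [0.3967 0.6656 0.0295]
scene [470. 419.] 17 [0.4201 0.5994 0.0284] [0.4208 0.6001 0.0292]
scene [460. 455.] 112 [0.484  0.6441 0.0244] [0.4738 0.6497 0.0281]
side [267. 120.] 672 [0.4332 0.6601 0.0294] [0.4302 0.6628 0.0299]
side [216. 144.] 50 [0.2757 0.4366 0.0933] [0.2769 0.4354 0.0942]
side [237. 158.] 64 [0.3278 0.3623 0.0926] [0.3281 0.4371 0.0476]
side [308. 172.] 77 [0.5034 0.2758 0.0925] [0.5035 0.2799 0.0917]
side [272. 202.] 75 [0.3993 0.1643 0.0931] [0.3994 0.1636 0.093 ]
side [373. 214.] 87 [0.6252 0.0873 0.0931] [0.6255 0.0883 0.0926]
side [330. 275.] 126 [ 0.4941 -0.0906  0.093 ] [ 0.4936 -0.0859  0.0917]
side [559. 331.] 53 [ 0.9255 -0.2528  0.0351] [ 0.9262 -0.2492  0.035 ]
side [530. 345.] 56 [ 0.853  -0.2752  0.0352] [ 0.853  -0.2759  0.0355]
side [389. 359.] 206 [ 0.5581 -0.3055  0.0925] [ 0.5586 -0.3027  0.0912]
```

All the dots are back at 92 mm and in place, so I'm handing in.

```bash
python3 -c "
from bench import env
print(env.job_done())"
```

```text
the job is handed in; nothing more can be done
None
```

I tapped the white, green and red-brown dots in that order at about 3 N each; afterwards every dot was back at rest height with the stands unmoved, and I handed the job in at about 9 s (no verdict was returned).

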